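Pack the colour-coded media caddy

ROBOT

A 6-joint arm with a two-finger parallel gripper is mounted at the origin on a cart in front of the work surface, level with it; the furniture and walls round the work are solid. World frame = base frame: x ahead of the robot, y to its left, z up, the work surface at z = 0. Lengths are in m, angles in rad, forces in N, time in s.
With the tool pointing down it reaches from about 0.35 to 0.975 m from the base axis. Payload 7.1 kg.
Tool frame: the origin (TCP) lies midway between the tips of the shut fingers; the grasp point (between the pads) lies 19 mm behind it (r.grip_point_offset is the distance from the TCP to the grasp point, in m); z points along the fingers, y is the line along which they close (so a half turn about z gives the same grasp; the last joint's range is limited). The gripper opens to 88 mm and grips with 3 to 60 N. Pads are 20 mm wide; open, the fingers measure 115 mm over their backs; the gripper's body (75 mm by 178 mm) begins 61 mm behind the grasp point.
Start: joints at [-1.146, 0.423, 1.63, -0, 1.089, -0.019], TCP at [0.268, -0.564, 0.223] pointing down, gripper open.
Joint ranges: [-3, 3], [-0.9, 2.11], [0.09, 2.58], [-1.31, 4.45], [0.11, 2.69], [-2.54, 2.54]. Speed limits (rad/s): [2.39, 2.39, 3.01, 3.14, 3.14, 3.14].

INTERFACE

Orientations are given as a unit quaternion [x, y, z, w].
In Python, from bench import r gives the robot as it stands. The module is installed in compiled form; this text tells all that it offers.
- The arm moves only by the shell command python3 -m crank 'ROWS' [FORCE]. ROWS is JSON, a list of rows, each an object with "jaw": the opening, from 0 (shut) to 1 (fully open); "delta_pos": the shift along the world's x, y, z in cm, a list of three; "delta_rot": the turn, a rotation vector about the world's x, y, z in degrees, a list of three. In form: [{"jaw": jaw, "delta_pos": [dx, dy, dz], "delta_rot": [ax, ay, az]}, ...]. A call has 1 to 10 rows; each row shifts and turns the commanded pose from where the row before left it; what a row does not reach is not made up. A row lasts 1/8 s, in which the tool goes at most 62.5 mm and 10.7 degrees, less where a joint would pass 70% of its speed; a pose out of reach is approached as far as the arm can. A call is refused whole if a number of a shift passes 6.25 or a number of a turn 10.7, either way. A call with a gripper value outside its range is refused whole. The fingers move at their own pace and stop on an object; FORCE is the grip in N (left out, the last holds). Time passes only in rows, so rows that do not move let the fingers close. It gives the time, the measured TCP pose, the force and the opening at its end, in the units of the state.
- r.sense(): the state, without advancing time (a new reading comes with each control period).
- r.get_image(name): name is "scene" or "top" or "wrist"; returns (picture, depth): 384x512x3 uint8, red, green, blue; 384x512 float32, m along the optical axis (not along the pixel's ray), 0 where there is no reading.
- r.camera_model(name): a dict with "fx", "fy", "cx", "cy" (pixels), "dist" ([k1, k2, p1, p2, k3] as OpenCV has them; the pictures are not rectified), "origin" and "orientation" of the camera in the world; the wrist camera has in their place "mount" (4x4, takes a point from camera to tool coordinates, whose origin is the TCP and whose axes are the flange's). Camera axes: x right, y down, z forward; pixel columns grow to the right and rows downward; lengths in m; the calibration is good to about 2 mm. A picture is of the moment at which its call begins: read the wrist's pose just before it. camera_model takes no time and is no camera call.
- r.close_job(): hands the job in, once; it reports no verdict.
The state is a dict: "t": time; "q": joint angles; "joint_vel": joint speeds; "joint_efforts": joint torques, N m; "position": TCP position; "eef_rot": TCP orientation; "contact_force": force on the tool from outside, world axes, zero at the start; "moment": the same for the moment, N m; "finger_gap": opening from 0.0 (shut) to 1.0 (fully open).
Only numpy, scipy, OpenCV 4.12 (cv2) and the standard library are available. Lean on these libraries where they do the work, as an engineer would, in place of code of your own. Each camera call takes 0.05 s, during which the arm holds its last target. There are 200 camera calls.

TASK

Pack the caddy for the next media change: stand each of the four bottles whose cap wears a bright green, blue, red or yellow cover upright in the caddy cup of the same colour, setting it down gently without dropping or tipping it. The two look-alikes among them, with a plain white and a plain black cap, do not belong: leave them standing where they are (the stock along the back of the counter is no part of this job).

Things in the scene. Friction and masses are not known exactly. Their poses are not given: they have to be found in the camera images.
- green_bottle_center (a point): large round bottle of pink medium, body 44 mm in diameter up to 84 mm high, 98 mm tall in all, standing upright; its screw cap (27 mm wide) wears a bright green cover 29 mm wide. Point: on its axis, half-way up (49 mm above its underside). Its z axis points up.
- blue_bottle_center (a point): large round bottle of pink medium, body 44 mm in diameter up to 84 mm high, 98 mm tall in all, standing upright; its screw cap (27 mm wide) wears a bright blue cover 29 mm wide. Point: on its axis, half-way up (49 mm above its underside). Its z axis points up.
- red_bottle_center (a point): small round bottle of pink medium whose purple screw cap wears a bright red cover 23 mm wide, body 34 mm in diameter up to 62 mm high, 72 mm tall in all, standing upright. Point: on its axis, half-way up (36 mm above its underside). Its z axis points up.
- yellow_bottle_center (a point): small round amber (brown) bottle, body 32 mm in diameter up to 67 mm high, 78 mm tall in all, standing upright; its black screw cap wears a bright yellow cover 22 mm wide. Point: on its axis, half-way up (39 mm above its underside). Its z axis points up.
- white_bottle_center (a point): LOOK-ALIKE that stays where it is: large round bottle of pink medium, body 44 mm in diameter up to 84 mm high, 98 mm tall in all, standing upright; its screw cap is plain white, 27 mm wide, without a coloured cover. Point: on its axis, half-way up (49 mm above its underside). Its z axis points up.
- black_bottle_center (a point): LOOK-ALIKE that stays where it is: small round amber (brown) bottle, body 32 mm in diameter up to 67 mm high, 78 mm tall in all, standing upright; its screw cap is plain black, 20 mm wide, without a coloured cover. Point: on its axis, half-way up (39 mm above its underside). Its z axis points up.
- green_cup_floor (a point): green open round cup, 68 mm outside, 62 mm inside diameter, one of four in a row at 80 mm spacing, fixed in an aluminium caddy (tray 84 x 330 mm, sides 12 mm high, bow 33 mm high at each end). Point: centre of the cup's inner floor, 6 mm above the counter; rim 12 mm above that floor. y axis along the row, x axis across it (where fingers have free room), z up.
- blue_cup_floor (a point): blue open round cup, 68 mm outside, 62 mm inside diameter, one of four in a row at 80 mm spacing, fixed in an aluminium caddy (tray 84 x 330 mm, sides 12 mm high, bow 33 mm high at each end). Point: centre of the cup's inner floor, 6 mm above the counter; rim 12 mm above that floor. y axis along the row, x axis across it (where fingers have free room), z up.
- red_cup_floor (a point): red open round cup, 68 mm outside, 54 mm inside diameter, one of four in a row at 80 mm spacing, fixed in an aluminium caddy (tray 84 x 330 mm, sides 12 mm high, bow 33 mm high at each end). Point: centre of the cup's inner floor, 6 mm above the counter; rim 12 mm above that floor. y axis along the row, x axis across it (where fingers have free room), z up.
- yellow_cup_floor (a point): yellow open round cup, 68 mm outside, 54 mm inside diameter, one of four in a row at 80 mm spacing, fixed in an aluminium caddy (tray 84 x 330 mm, sides 12 mm high, bow 33 mm high at each end). Point: centre of the cup's inner floor, 6 mm above the counter; rim 12 mm above that floor. y axis along the row, x axis across it (where fingers have free room), z up.
Mind the look-alikes: they are no part of the job. Leave any turquoise look-alike of the part that bears red_bottle_center alone.

How it is judged:
At the end, for the whole second after the job is handed in: Each bottle with a coloured cover stands upright (within 7 degrees), at rest on the floor of the cup of its own colour (axis within 17 mm of the cup's centre); the plain white-capped and plain black-capped bottles stand upright within 30 mm of where they began; nothing is held (horizontal distance between green_bottle_center and green_cup_floor below 0.017 m and z of green_bottle_center in the frame of green_cup_floor between 0.043 and 0.053 m and angle between each of green_bottle_center, blue_bottle_center, red_bottle_center, yellow_bottle_center, white_bottle_center, black_bottle_center's own z axis and vertical below 0.12 rad and linear speed of each of green_bottle, blue_bottle, red_bottle, yellow_bottle, white_bottle, black_bottle below 0.02 m/s and horizontal distance between blue_bottle_center and blue_cup_floor below 0.017 m and z of blue_bottle_center in the frame of blue_cup_floor between 0.043 and 0.053 m and horizontal distance between red_bottle_center and red_cup_floor below 0.017 m and z of red_bottle_center in the frame of red_cup_floor between 0.03 and 0.04 m and horizontal distance between yellow_bottle_center and yellow_cup_floor below 0.017 m and z of yellow_bottle_center in the frame of yellow_cup_floor between 0.033 and 0.043 m and distance of each of white_bottle_center, black_bottle_center from where it was at the start of the episode below 0.03 m); the robot touches nothing.
It fails at once if a bottle with a coloured cover is tipped over (more than 45 degrees) (angle between any of green_bottle_center, blue_bottle_center, red_bottle_center, yellow_bottle_center's own z axis and vertical above 0.785 rad).
It fails at once if a bottle with a coloured cover is dropped (touched by nothing while its underside is more than 40 mm above the counter) ((height (world z) of green_bottle_center above 0.089 m and contact force between green_bottle and anything else below 0.001 N) or (height (world z) of blue_bottle_center above 0.089 m and contact force between blue_bottle and anything else below 0.001 N) or (height (world z) of red_bottle_center above 0.076 m and contact force between red_bottle and anything else below 0.001 N) or (height (world z) of yellow_bottle_center above 0.079 m and contact force between yellow_bottle and anything else below 0.001 N)).
It fails at once if a plain-capped bottle is moved by more than 30 mm or tipped ((distance of white_bottle_center from where it was at the start of the episode above 0.03 m or angle between white_bottle_center's own z axis and vertical above 0.5 rad) or (distance of black_bottle_center from where it was at the start of the episode above 0.03 m or angle between black_bottle_center's own z axis and vertical above 0.5 rad)).
It also fails if it takes over 104 s, if anything falls off the work surface, if the arm or the gripper's body presses on something with over 40 N, if the wrist force passes 120 N, or if a joint passes its speed limit or range.

## Working session

There is one attempt and no reset: what is moved stays moved. The work goes in short steps, Python scripts to look and compute and a shell command to move; the robot and the scene stay as the last step left them, time stands still between calls to the robot, and variables do not carry over. Pictures are saved under pics/ and viewed, on a budget of 14 in all, crops included, one or two more only if the job needs it, and the job is handed in when it is done.

```bash
mkdir -p pics
python3 - <<'E'
from bench import r
import cv2,numpy as np
s=r.sense();print({k:np.round(v,3) for k,v in s.items()})
for n in("scene","top"):
    m=r.camera_model(n);print(n,m)
    p,d=r.get_image(n);np.savez(f"{n}0.npz",p=p,d=d);cv2.imwrite(f"pics/{n}0.png",p[:,:,::-1])
E
```

```text
{'t': np.float64(0.0), 'q': array([-1.146,  0.424,  1.631, -0.   ,  1.089, -0.019]), 'joint_vel': array([-0.   ,  0.   ,  0.001, -0.002,  0.001, -0.   ]), 'joint_efforts': array([-0.0000e+00, -5.4464e+01, -2.7367e+01,  6.4000e-02,  2.3000e-02,
       -0.0000e+00]), 'position': array([ 0.268, -0.564,  0.222]), 'eef_rot': array([ 0.975,  0.22 , -0.   , -0.001]), 'contact_force': array([ 0.491, -0.104,  0.082]), 'moment': array([-0.01 ,  0.   , -0.026]), 'finger_gap': np.float64(0.999)}
scene {'fx': 353.98422637245517, 'fy': 353.98422637245517, 'cx': 256.96116228124055, 'cy': 193.4776414106545, 'dist': array([-0.08579628,  0.        ,  0.        ,  0.        ,  0.        ]), 'origin': array([ 0.02939267, -0.75995378,  0.85092127]), 'orientation': array([ 0.8618665 , -0.30329636,  0.12508101, -0.3867198 ])}
top {'fx': 358.1540026600656, 'fy': 358.1540026600656, 'cx': 256.03170358192233, 'cy': 186.68327947217904, 'dist': array([-0.0776471,  0.       ,  0.       ,  0.       ,  0.       ]), 'origin': array([ 0.40346623, -0.06766977,  0.92248369]), 'orientation': array([-0.69519959,  0.71432871, -0.0527812 ,  0.06038354])}
```

View pics/scene0.png

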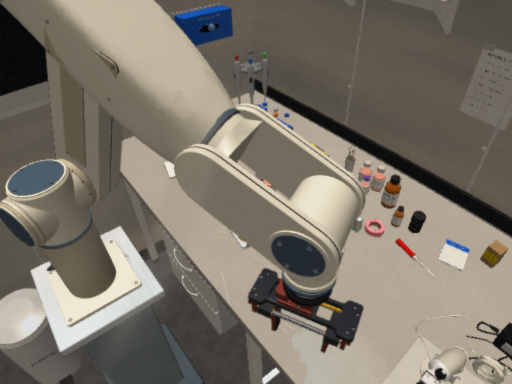

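View pics/top0.png

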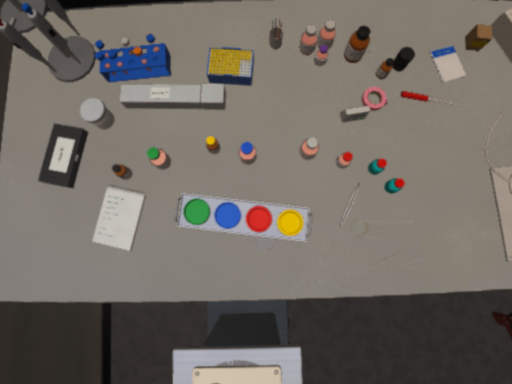

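The top view shows the green cap at (157,153), yellow (211,141), blue (248,148), white (311,143), red on pink (347,157) and black (120,171). Two turquoise bottles with red covers, at (378,164) and (397,183), must be left alone. The cups run green, blue, red, yellow at (197,211), (228,215), (259,218) and (290,222).

```bash
cat > h.py <<'E'
import cv2,numpy as np
from scipy.spatial.transform import Rotation as R
from bench import r
def cast(n,uv,z,T=None):
    m=r.camera_model(n);K=np.array([[m['fx'],0,m['cx']],[0,m['fy'],m['cy']],[0,0,1]])
    x=cv2.undistortPoints(np.array(uv,float).reshape(-1,1,2),K,np.array(m['dist']))[:,0]
    if T is None: Rm,o=R.from_quat(m['orientation']).as_matrix(),np.array(m['origin'])
    else: Rm,o=T[:3,:3],T[:3,3]
    d=np.c_[x,np.ones(len(x))]@Rm.T
    return o+d*((z-o[2])/d[:,2])[:,None]
def wristT():
    s=r.sense();T=np.eye(4);T[:3,:3]=R.from_quat(s['eef_rot']).as_matrix();T[:3,3]=s['position']
    return T@np.array(r.camera_model('wrist')['mount'])
H={'green':[(45,80)],'blue':[(105,130)],'red':[(0,6),(174,180)],'yellow':[(18,32)]}
def blobs(p,c,amin=15,smin=150,vmin=90):
    h=cv2.cvtColor(p,cv2.COLOR_RGB2HSV);m=0
    for a,b in H[c]: m=m|cv2.inRange(h,(a,smin,vmin),(b,255,255))
    k,_,st,ce=cv2.connectedComponentsWithStats(m)
    return [(ce[i].round(1),st[i]) for i in range(1,k) if st[i][4]>=amin]
E
python3 - <<'E'
from h import *
f=np.load('top0.npz');p,d=f['p'],f['d']
zc={'green':.098,'blue':.098,'red':.072,'yellow':.078}
for c in H:
    for ce,st in blobs(p,c,smin=170,vmin=80):
        u,v=ce.round().astype(int); z=zc[c] if st[4]<300 else .016
        o=cast('top',ce,z)[0]; m=r.camera_model('top')
        print(c,ce,st,o.round(4),'depth-z',(m['origin'][2]-d[v,u]).round(3))
E
```

```text
green [152.8 152.6] [149 149   9   8  57] [0.6264 0.1845 0.098 ] depth-z 0.074
blue [24.8  6.5] [22  4  7  6 29] [1.0543 0.5594 0.098 ] depth-z 0.22
blue [149.7  37.5] [147  35   7   6  31] [0.9326 0.2024 0.098 ] depth-z 0.045
blue [98.6 43.7] [96 41  6  6 27] [0.9231 0.3371 0.098 ] depth-z 0.05
blue [134.9  63.5] [  95   44   74   37 1543] [0.9067 0.2681 0.016 ] depth-z -0.007
blue [442.8  51.4] [433  47  21  10  84] [ 0.8739 -0.5475  0.098 ] depth-z -0.06
blue [246.4 147.4] [242 143  10  10  80] [ 0.632  -0.0401  0.098 ] depth-z 0.073
blue [227.4 215. ] [216 203  24  25 465] [0.4794 0.0147 0.016 ] depth-z 0.005
red [414.3  95.8] [402  92  26   9 128] [ 0.7642 -0.4697  0.072 ] depth-z -0.03
red [347.2 156.3] [343 152   9   9  62] [ 0.61   -0.2851  0.072 ] depth-z 0.054
red [381.5 162.7] [378 159   8   8  56] [ 0.5918 -0.3686  0.072 ] depth-z 0.056
red [399.2 182.6] [395 179   9   8  61] [ 0.5413 -0.4081  0.072 ] depth-z 0.064
red [258.5 218.6] [247 207  24  25 484] [ 0.4682 -0.0639  0.016 ] depth-z 0.012
yellow [226.8  60.1] [210  49  41  25 725] [0.9052 0.0114 0.016 ] depth-z -0.009
yellow [210.5 140.8] [207 137   9   9  64] [0.657  0.0482 0.078 ] depth-z 0.05
yellow [289.8 222.2] [278 210  25  25 506] [ 0.4569 -0.1427  0.016 ] depth-z 0.01
```

```bash
python3 -m crank '[{"jaw":1,"delta_pos":[4.9,4.0,0],"delta_rot":[0,0,8]},{"jaw":1,"delta_pos":[4.9,4.0,0],"delta_rot":[0,0,8]},{"jaw":1,"delta_pos":[4.9,4.0,0],"delta_rot":[0,0,8]},{"jaw":1,"delta_pos":[4.9,4.0,0],"delta_rot":[0,0,8]},{"jaw":1,"delta_pos":[4.9,4.0,0],"delta_rot":[0,0,8]},{"jaw":1,"delta_pos":[4.9,4.0,0],"delta_rot":[0,0,8]},{"jaw":1,"delta_pos":[4.8,3.9,0],"delta_rot":[0,0,8.5]},{"jaw":1,"delta_pos":[0,0,0],"delta_rot":[0,0,0]},{"jaw":1,"delta_pos":[0,0,0],"delta_rot":[0,0,0]}]' 25
cat > look.py <<'E'
import sys
from h import *
T=wristT();p,d=r.get_image('wrist');s=r.sense()
print('tcp',s['position'].round(4),'yaxis',R.from_quat(s['eef_rot']).as_matrix()[:,1].round(3))
for a in sys.argv[1:]:
    c,z=a.split(',')[:2]
    for ce,st in blobs(p,c,amin=60):
        print(c,ce,st,cast('wrist',ce,float(z),T)[0].round(4))
cv2.imwrite('pics/w.png',p[:,:,::-1])
E
python3 look.py red,.072; cp pics/w.png pics/w1.png
```

```text
t: 1.23
position: [0.6063, -0.2881, 0.222]
eef_rot: [0.755, 0.656, -0.0, -0.001]
contact_force: [-0.5, 1.0, 0.3]
finger_gap: 1.002
tcp [ 0.6058 -0.2888  0.2222] yaxis [ 0.99  -0.142 -0.001]
red [263.6 171.1] [253 160  23  23 412] [ 0.6112 -0.2859  0.072 ]
red [256.7 252.5] [247 242  20  22 358] [ 0.5927 -0.3686  0.072 ]
red [425.9 282.4] [421 274  10  19 149] [ 0.7655 -0.4303  0.072 ]
red [214.9 291.6] [205 281  20  23 346] [ 0.5424 -0.4077  0.072 ]
```

View pics/w1.png

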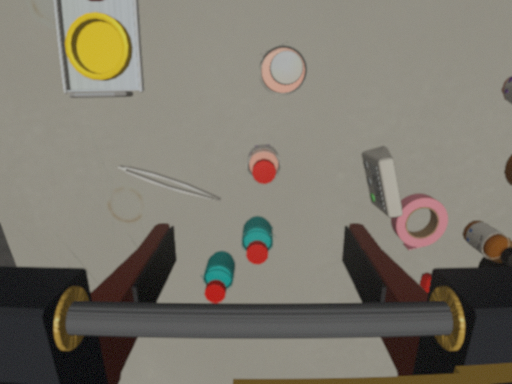

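The wrist view agrees with the top view to about 1 mm. It shows the red cap on the pink bottle at (264,171), with the turquoise bottles below it clear of the fingers. Next is the descent.

```bash
python3 -m crank '[{"jaw":1,"delta_pos":[0.5,0.3,-3],"delta_rot":[0,0,0]},{"jaw":1,"delta_pos":[0,0,-4],"delta_rot":[0,0,0]},{"jaw":1,"delta_pos":[0,0,-4],"delta_rot":[0,0,0]},{"jaw":1,"delta_pos":[0,0,-4],"delta_rot":[0,0,0]},{"jaw":1,"delta_pos":[0,0,-3],"delta_rot":[0,0,0]},{"jaw":1,"delta_pos":[0,0,-1.6],"delta_rot":[0,0,0]},{"jaw":1,"delta_pos":[0,0,0],"delta_rot":[0,0,0]},{"jaw":1,"delta_pos":[0,0,0],"delta_rot":[0,0,0]}]' 20; python3 -m crank '[{"jaw":0.7,"delta_pos":[0,0,0],"delta_rot":[0,0,0]},{"jaw":0.55,"delta_pos":[0,0,0],"delta_rot":[0,0,0]},{"jaw":0.45,"delta_pos":[0,0,0],"delta_rot":[0,0,0]},{"jaw":0.4,"delta_pos":[0,0,0],"delta_rot":[0,0,0]},{"jaw":0.35,"delta_pos":[0,0,0],"delta_rot":[0,0,0]},{"jaw":0.25,"delta_pos":[0,0,0],"delta_rot":[0,0,0]},{"jaw":0.2,"delta_pos":[0,0,0],"delta_rot":[0,0,0]},{"jaw":0.2,"delta_pos":[0,0,0],"delta_rot":[0,0,0]},{"jaw":0.2,"delta_pos":[0,0,0],"delta_rot":[0,0,0]}]' 20
```

```text
t: 2.28
position: [0.6125, -0.2861, 0.028]
eef_rot: [0.755, 0.655, 0.0, 0.001]
contact_force: [0.9, -0.1, 0.8]
finger_gap: 0.997
t: 3.4
position: [0.6118, -0.2853, 0.0266]
eef_rot: [0.755, 0.656, -0.0, -0.0]
contact_force: [-0.1, 0.2, -0.7]
finger_gap: 0.384
```

```bash
python3 -m crank '[{"jaw":0.2,"delta_pos":[0,0,1],"delta_rot":[0,0,0]},{"jaw":0.2,"delta_pos":[0,0,3],"delta_rot":[0,0,0]},{"jaw":0.2,"delta_pos":[0,0,4],"delta_rot":[0,0,0]},{"jaw":0.2,"delta_pos":[-1.4,2.1,3],"delta_rot":[0,0,0]},{"jaw":0.2,"delta_pos":[-3,4.6,0],"delta_rot":[0,0,0]},{"jaw":0.2,"delta_pos":[-3.2,5,0],"delta_rot":[0,0,0]},{"jaw":0.2,"delta_pos":[-3.2,5,0],"delta_rot":[0,0,0]},{"jaw":0.2,"delta_pos":[-2.4,3.7,0],"delta_rot":[0,0,0]},{"jaw":0.2,"delta_pos":[-1.2,1.7,0],"delta_rot":[0,0,0]},{"jaw":0.2,"delta_pos":[0,0,0],"delta_rot":[0,0,0]}]' 20; python3 look.py red,.006; cp pics/w.png pics/w2.png
```

```text
t: 4.65
position: [0.4681, -0.0639, 0.1372]
eef_rot: [0.755, 0.656, 0.0, 0.0]
contact_force: [0.6, -0.2, -0.0]
finger_gap: 0.384
tcp [ 0.469  -0.0646  0.1373] yaxis [ 0.99  -0.14   0.002]
red [260.  177.5] [ 223  144   75   68 3978] [ 0.4698 -0.0627  0.006 ]
red [258.9 284. ] [ 231  260   56   44 2034] [ 0.4537 -0.1694  0.006 ]
```

View pics/w2.png

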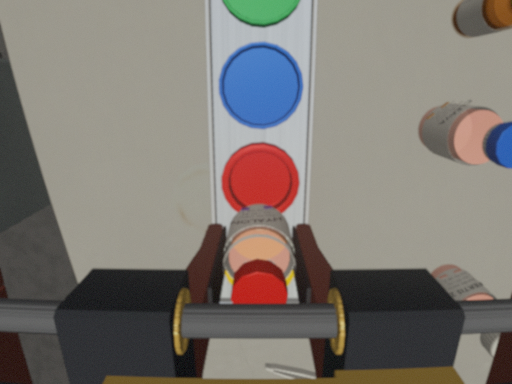

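```bash
python3 -m crank '[{"jaw":0.2,"delta_pos":[0,0,-2.5],"delta_rot":[0,0,0]},{"jaw":0.2,"delta_pos":[0,0,-3],"delta_rot":[0,0,0]},{"jaw":0.2,"delta_pos":[0,0,-2.5],"delta_rot":[0,0,0]},{"jaw":0.2,"delta_pos":[0,0,-1.5],"delta_rot":[0,0,0]},{"jaw":0.2,"delta_pos":[0,0,-0.6],"delta_rot":[0,0,0]},{"jaw":0.2,"delta_pos":[0,0,-0.2],"delta_rot":[0,0,0]},{"jaw":0.2,"delta_pos":[0,0,-0.1],"delta_rot":[0,0,0]},{"jaw":0.2,"delta_pos":[0,0,0],"delta_rot":[0,0,0]}]' 20; python3 -c "
from h import *
for i in range(4): s=r.sense();print(s['position'].round(4),s['contact_force'].round(1));r.get_image('top')"
```

```text
t: 5.7
position: [0.4683, -0.0643, 0.0332]
eef_rot: [0.755, 0.656, 0.0, 0.0]
contact_force: [-1.1, 0.3, 0.5]
finger_gap: 0.384
[ 0.4683 -0.0643  0.0332] [-1.1  0.3  0.5]
[ 0.4683 -0.0643  0.0332] [ 0.4 -0.3 -0.7]
[ 0.4682 -0.0643  0.0331] [-1.1  0.4 -0.8]
[ 0.4681 -0.0643  0.0331] [ 0.1 -0.4 -1. ]
```

```bash
python3 -m crank '[{"jaw":0.2,"delta_pos":[0,0,-0.1],"delta_rot":[0,0,0]},{"jaw":0.2,"delta_pos":[0,0,0],"delta_rot":[0,0,0]},{"jaw":0.4,"delta_pos":[0,0,0],"delta_rot":[0,0,0]},{"jaw":0.6,"delta_pos":[0,0,0],"delta_rot":[0,0,0]},{"jaw":1,"delta_pos":[0,0,0],"delta_rot":[0,0,0]},{"jaw":1,"delta_pos":[0,0,0],"delta_rot":[0,0,0]},{"jaw":1,"delta_pos":[0,0,3],"delta_rot":[0,0,0]},{"jaw":1,"delta_pos":[0,0,5],"delta_rot":[0,0,0]},{"jaw":1,"delta_pos":[0,0,5],"delta_rot":[0,0,0]},{"jaw":1,"delta_pos":[0,0,4],"delta_rot":[0,0,0]}]' 20;  python3 -m crank '[{"jaw":1,"delta_pos":[4.7,2.8,0],"delta_rot":[0,0,0]},{"jaw":1,"delta_pos":[4.7,2.8,0],"delta_rot":[0,0,0]},{"jaw":1,"delta_pos":[4.7,2.8,0],"delta_rot":[0,0,0]},{"jaw":1,"delta_pos":[4.7,2.8,0],"delta_rot":[0,0,0]},{"jaw":1,"delta_pos":[0,0,0],"delta_rot":[0,0,0]},{"jaw":1,"delta_pos":[0,0,0],"delta_rot":[0,0,0]}]' 20; python3 look.py yellow,.078 blue,.098; cp pics/w.png pics/w3.png
```

```text
t: 7.15
position: [0.4681, -0.0643, 0.2036]
eef_rot: [0.755, 0.656, 0.0, 0.0]
contact_force: [0.3, -0.5, -0.4]
finger_gap: 1.001
t: 7.9
position: [0.6547, 0.0475, 0.2009]
eef_rot: [0.755, 0.656, -0.001, -0.001]
contact_force: [-1.1, 0.8, 0.2]
finger_gap: 0.999
tcp [0.6545 0.0472 0.2011] yaxis [ 0.99  -0.141 -0.002]
yellow [488.6 184.9] [ 456  138   56  103 3591] [0.8588 0.0154 0.078 ]
yellow [264.2 177.8] [252 165  26  26 508] [0.6599 0.0501 0.078 ]
yellow [ 61.1 303.5] [ 54 289  17  29 152] [ 0.4398 -0.0501  0.078 ]
yellow [455.4 303.3] [446 289  19  30 176] [ 0.8321 -0.1054  0.078 ]
yellow [ 63.2 341.3] [ 53 326  24  25 208] [ 0.4259 -0.0958  0.078 ]
yellow [453.5 341.3] [441 327  24  24 245] [ 0.8328 -0.1533  0.078 ]
yellow [139.4 346.4] [127 337  25  21 304] [ 0.5068 -0.1105  0.078 ]
yellow [419.5 377.5] [ 234  363  278   21 2179] [ 0.7972 -0.1965  0.078 ]
blue [472.    4.2] [458   0  37  13 286] [0.8295 0.1643 0.098 ]
blue [503.5   1.9] [495   0  17   6  70] [0.8545 0.1639 0.098 ]
blue [487.6 129.8] [462 127  50   6 177] [0.8425 0.0695 0.098 ]
blue [108.2 214.9] [  77  187   61   57 2582] [0.5259 0.0419 0.098 ]
blue [248.4 283.4] [234 268  30  31 740] [ 0.6332 -0.0385  0.098 ]
```

View pics/w3.png

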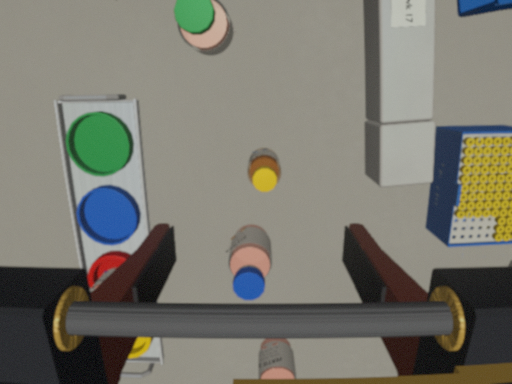

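Run:
```python
from h import *
f=np.load('top0.npz');d=f['d'];m=r.camera_model('top')
Rm=R.from_quat(m['orientation']).as_matrix()
for u,v in[(215,103),(210,100),(215,95),(160,102),(157,155),(311,143),(250,200)]:
    x=cv2.undistortPoints(np.array([[[u,v]]],float),np.array([[m['fx'],0,m['cx']],[0,m['fy'],m['cy']],[0,0,1]]),m['dist'])[0,0]
    print(u,v,(m['origin']+Rm@(np.r_[x,1]*d[v,u])).round(3))
```

```text
215 103 [0.767 0.04  0.049]
210 100 [0.774 0.053 0.052]
215 95 [0.787 0.04  0.053]
160 102 [0.778 0.186 0.043]
157 155 [0.62  0.174 0.1  ]
311 143 [ 0.639 -0.195  0.095]
250 200 [ 0.518 -0.043  0.004]
```

The box is about 0.05 m tall and stands at x≥0.765, so it is clear of the gripper. I grasp yellow now.

```bash
python3 -m crank '[{"jaw":1,"delta_pos":[0.4,0.2,-3],"delta_rot":[0,0,0]},{"jaw":1,"delta_pos":[0,0,-4],"delta_rot":[0,0,0]},{"jaw":1,"delta_pos":[0,0,-4],"delta_rot":[0,0,0]},{"jaw":1,"delta_pos":[0,0,-4],"delta_rot":[0,0,0]},{"jaw":1,"delta_pos":[0,0,-2.4],"delta_rot":[0,0,0]},{"jaw":1,"delta_pos":[0,0,0],"delta_rot":[0,0,0]},{"jaw":1,"delta_pos":[0,0,0],"delta_rot":[0,0,0]}]' 20; python3 -m crank '[{"jaw":0.7,"delta_pos":[0,0,0],"delta_rot":[0,0,0]},{"jaw":0.55,"delta_pos":[0,0,0],"delta_rot":[0,0,0]},{"jaw":0.45,"delta_pos":[0,0,0],"delta_rot":[0,0,0]},{"jaw":0.4,"delta_pos":[0,0,0],"delta_rot":[0,0,0]},{"jaw":0.35,"delta_pos":[0,0,0],"delta_rot":[0,0,0]},{"jaw":0.25,"delta_pos":[0,0,0],"delta_rot":[0,0,0]},{"jaw":0.2,"delta_pos":[0,0,0],"delta_rot":[0,0,0]},{"jaw":0.2,"delta_pos":[0,0,0],"delta_rot":[0,0,0]},{"jaw":0.2,"delta_pos":[0,0,0],"delta_rot":[0,0,0]}]' 20
```

```text
t: 8.82
position: [0.6602, 0.0492, 0.029]
eef_rot: [0.755, 0.655, 0.0, 0.0]
contact_force: [0.1, -0.6, -0.2]
finger_gap: 0.997
t: 9.95
position: [0.6598, 0.0497, 0.0276]
eef_rot: [0.755, 0.656, -0.0, -0.0]
contact_force: [-0.1, 0.5, -0.9]
finger_gap: 0.361
```

```bash
python3 -m crank '[{"jaw":0.2,"delta_pos":[0,0,1],"delta_rot":[0,0,0]},{"jaw":0.2,"delta_pos":[0,0,3],"delta_rot":[0,0,0]},{"jaw":0.2,"delta_pos":[0,0,4],"delta_rot":[0,0,0]},{"jaw":0.2,"delta_pos":[0,0,4],"delta_rot":[0,0,0]},{"jaw":0.2,"delta_pos":[-2.3,-2.2,0],"delta_rot":[0,0,0]},{"jaw":0.2,"delta_pos":[-4,-3.8,0],"delta_rot":[0,0,0]},{"jaw":0.2,"delta_pos":[-4.5,-4.2,0],"delta_rot":[0,0,0]},{"jaw":0.2,"delta_pos":[-4.5,-4.2,0],"delta_rot":[0,0,0]},{"jaw":0.2,"delta_pos":[-3.3,-3.2,0],"delta_rot":[0,0,0]},{"jaw":0.2,"delta_pos":[-1.6,-1.6,0],"delta_rot":[0,0,0]}]' 20; python3 -m crank '[{"jaw":0.2,"delta_pos":[0,0,-1],"delta_rot":[0,0,0]},{"jaw":0.2,"delta_pos":[0,0,-2],"delta_rot":[0,0,0]},{"jaw":0.2,"delta_pos":[0,0,-2],"delta_rot":[0,0,0]},{"jaw":0.2,"delta_pos":[0,0,0],"delta_rot":[0,0,0]}]' 20
```

```text
t: 11.2
position: [0.4561, -0.1436, 0.1484]
eef_rot: [0.756, 0.655, 0.0, 0.0]
contact_force: [-0.1, 0.5, -1.0]
finger_gap: 0.36
t: 11.7
position: [0.4576, -0.1414, 0.0964]
eef_rot: [0.755, 0.656, -0.001, -0.001]
contact_force: [-0.3, -0.1, -0.7]
finger_gap: 0.362
```

```bash
python3 -m crank '[{"jaw":0.2,"delta_pos":[0,-0.1,-2.5],"delta_rot":[0,0,0]},{"jaw":0.2,"delta_pos":[0,0,-2],"delta_rot":[0,0,0]},{"jaw":0.2,"delta_pos":[0,0,-1],"delta_rot":[0,0,0]},{"jaw":0.2,"delta_pos":[0,0,-0.4],"delta_rot":[0,0,0]},{"jaw":0.2,"delta_pos":[0,0,-0.1],"delta_rot":[0,0,0]},{"jaw":0.2,"delta_pos":[0,0,0],"delta_rot":[0,0,0]},{"jaw":0.2,"delta_pos":[0,0,0],"delta_rot":[0,0,0]}]' 20
```

```text
t: 12.58
position: [0.4582, -0.1434, 0.0381]
eef_rot: [0.755, 0.656, 0.0, 0.0]
contact_force: [-1.1, 0.4, -0.9]
finger_gap: 0.364
```

```bash
python3 -m crank '[{"jaw":0.2,"delta_pos":[0,0,-0.2],"delta_rot":[0,0,0]},{"jaw":0.2,"delta_pos":[0,0,-0.15],"delta_rot":[0,0,0]},{"jaw":0.2,"delta_pos":[0,0,-0.1],"delta_rot":[0,0,0]},{"jaw":0.2,"delta_pos":[0,0,-0.05],"delta_rot":[0,0,0]},{"jaw":0.2,"delta_pos":[0,0,0],"delta_rot":[0,0,0]}]' 20
```

```text
t: 13.2
position: [0.4579, -0.1433, 0.0335]
eef_rot: [0.755, 0.656, -0.0, 0.0]
contact_force: [-2.4, 0.8, 13.2]
finger_gap: 0.359
```

Contact is felt at 13 N, so the bottle is on the floor. I release and go to blue.

```bash
python3 -m crank '[{"jaw":0.4,"delta_pos":[0,0,0.05],"delta_rot":[0,0,0]},{"jaw":0.5,"delta_pos":[0,0,0],"delta_rot":[0,0,0]},{"jaw":0.7,"delta_pos":[0,0,0],"delta_rot":[0,0,0]},{"jaw":1,"delta_pos":[0,0,0],"delta_rot":[0,0,0]},{"jaw":1,"delta_pos":[0,0,0],"delta_rot":[0,0,0]},{"jaw":1,"delta_pos":[0,0,3],"delta_rot":[0,0,0]},{"jaw":1,"delta_pos":[0,0,5],"delta_rot":[0,0,0]},{"jaw":1,"delta_pos":[0,0,5],"delta_rot":[0,0,0]},{"jaw":1,"delta_pos":[0,0,5],"delta_rot":[0,0,0]}]' 20;  python3 -m crank '[{"jaw":1,"delta_pos":[4.4,2.6,0],"delta_rot":[0,0,0]},{"jaw":1,"delta_pos":[4.4,2.6,0],"delta_rot":[0,0,0]},{"jaw":1,"delta_pos":[4.4,2.6,0],"delta_rot":[0,0,0]},{"jaw":1,"delta_pos":[4.2,2.6,0],"delta_rot":[0,0,0]},{"jaw":1,"delta_pos":[0,0,0],"delta_rot":[0,0,0]},{"jaw":1,"delta_pos":[0,0,0],"delta_rot":[0,0,0]}]' 20; python3 look.py blue,.098|grep -v "^yellow"; cp pics/w.png pics/w4.png
```

```text
t: 14.32
position: [0.4575, -0.1432, 0.2148]
eef_rot: [0.755, 0.656, -0.0, -0.0]
contact_force: [1.1, -0.4, 0.4]
finger_gap: 0.997
t: 15.08
position: [0.6309, -0.0394, 0.2125]
eef_rot: [0.755, 0.656, -0.001, -0.001]
contact_force: [-0.4, 0.6, 0.7]
finger_gap: 0.999
tcp [ 0.6306 -0.0397  0.2127] yaxis [ 0.99  -0.141 -0.002]
blue [113.3 133. ] [  81  103   63   61 2894] [0.5191 0.0205 0.098 ]
blue [261.3 184.5] [246 169  32  32 789] [ 0.633 -0.04   0.098]
```

View pics/w4.png

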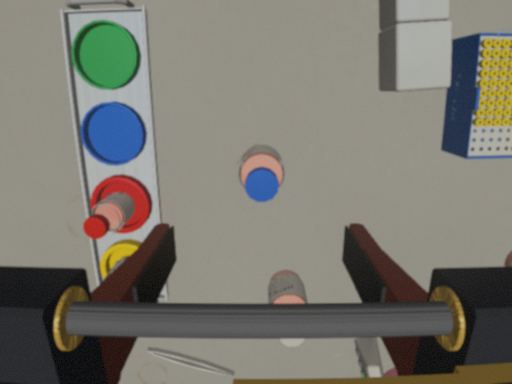

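The red bottle stands in its cup, and the blue cap at (261,185) is clear. I grasp blue 60 mm up.

```bash
python3 -m crank '[{"jaw":1,"delta_pos":[0.2,0,-3],"delta_rot":[0,0,0]},{"jaw":1,"delta_pos":[0,0,-4],"delta_rot":[0,0,0]},{"jaw":1,"delta_pos":[0,0,-4],"delta_rot":[0,0,0]},{"jaw":1,"delta_pos":[0,0,-4],"delta_rot":[0,0,0]},{"jaw":1,"delta_pos":[0,0,-2.1],"delta_rot":[0,0,0]},{"jaw":1,"delta_pos":[0,0,0],"delta_rot":[0,0,0]},{"jaw":1,"delta_pos":[0,0,0],"delta_rot":[0,0,0]}]' 25; python3 -m crank '[{"jaw":0.75,"delta_pos":[0,0,0],"delta_rot":[0,0,0]},{"jaw":0.6,"delta_pos":[0,0,0],"delta_rot":[0,0,0]},{"jaw":0.55,"delta_pos":[0,0,0],"delta_rot":[0,0,0]},{"jaw":0.5,"delta_pos":[0,0,0],"delta_rot":[0,0,0]},{"jaw":0.45,"delta_pos":[0,0,0],"delta_rot":[0,0,0]},{"jaw":0.35,"delta_pos":[0,0,0],"delta_rot":[0,0,0]},{"jaw":0.3,"delta_pos":[0,0,0],"delta_rot":[0,0,0]},{"jaw":0.3,"delta_pos":[0,0,0],"delta_rot":[0,0,0]},{"jaw":0.3,"delta_pos":[0,0,0],"delta_rot":[0,0,0]}]' 25
```

```text
t: 16.0
position: [0.6348, -0.0396, 0.0437]
eef_rot: [0.755, 0.655, 0.001, 0.001]
contact_force: [-0.2, -0.4, -0.2]
finger_gap: 1.001
t: 17.12
position: [0.6338, -0.0393, 0.0422]
eef_rot: [0.755, 0.656, -0.0, -0.0]
contact_force: [-0.6, 0.8, 1.8]
finger_gap: 0.496
```

```bash
python3 -m crank '[{"jaw":0.3,"delta_pos":[0,0,1],"delta_rot":[0,0,0]},{"jaw":0.3,"delta_pos":[0,0,3],"delta_rot":[0,0,0]},{"jaw":0.3,"delta_pos":[0,0,4],"delta_rot":[0,0,0]},{"jaw":0.3,"delta_pos":[-1.4,0.5,2],"delta_rot":[0,0,0]},{"jaw":0.3,"delta_pos":[-4,1.4,0],"delta_rot":[0,0,0]},{"jaw":0.3,"delta_pos":[-5,1.8,0],"delta_rot":[0,0,0]},{"jaw":0.3,"delta_pos":[-3.5,1.2,0],"delta_rot":[0,0,0]},{"jaw":0.3,"delta_pos":[-1.5,0.5,0],"delta_rot":[0,0,0]},{"jaw":0.3,"delta_pos":[0,0,-1],"delta_rot":[0,0,0]},{"jaw":0.3,"delta_pos":[0,0,0],"delta_rot":[0,0,0]}]' 25; python3 -m crank '[{"jaw":0.3,"delta_pos":[0,0,-2],"delta_rot":[0,0,0]},{"jaw":0.3,"delta_pos":[0,0,-2.5],"delta_rot":[0,0,0]},{"jaw":0.3,"delta_pos":[0,0,-2],"delta_rot":[0,0,0]},{"jaw":0.3,"delta_pos":[0,0,-1],"delta_rot":[0,0,0]},{"jaw":0.3,"delta_pos":[0,0,-0.3],"delta_rot":[0,0,0]},{"jaw":0.3,"delta_pos":[0,0,0],"delta_rot":[0,0,0]},{"jaw":0.3,"delta_pos":[0,0,0],"delta_rot":[0,0,0]}]' 25
```

```text
t: 18.38
position: [0.4811, 0.0144, 0.1317]
eef_rot: [0.755, 0.656, 0.0, 0.0]
contact_force: [0.5, -0.1, -1.1]
finger_gap: 0.496
t: 19.25
position: [0.4804, 0.0147, 0.0548]
eef_rot: [0.755, 0.656, 0.0, 0.0]
contact_force: [0.4, -1.3, -1.1]
finger_gap: 0.498
```

Target TCP z is 0.0482.

```bash
python3 -m crank '[{"jaw":0.3,"delta_pos":[0,0,-0.3],"delta_rot":[0,0,0]},{"jaw":0.3,"delta_pos":[0,0,-0.2],"delta_rot":[0,0,0]},{"jaw":0.3,"delta_pos":[0,0,-0.1],"delta_rot":[0,0,0]},{"jaw":0.3,"delta_pos":[0,0,-0.05],"delta_rot":[0,0,0]},{"jaw":0.3,"delta_pos":[0,0,-0.05],"delta_rot":[0,0,0]},{"jaw":0.3,"delta_pos":[0,0,0],"delta_rot":[0,0,0]}]' 25
```

```text
t: 20.0
position: [0.4799, 0.0148, 0.0481]
eef_rot: [0.755, 0.656, 0.0, 0.0]
contact_force: [-3.7, 0.2, 13.1]
finger_gap: 0.499
```

```bash
python3 -m crank '[{"jaw":0.55,"delta_pos":[0,0,0.05],"delta_rot":[0,0,0]},{"jaw":0.65,"delta_pos":[0,0,0],"delta_rot":[0,0,0]},{"jaw":0.8,"delta_pos":[0,0,0],"delta_rot":[0,0,0]},{"jaw":1,"delta_pos":[0,0,0],"delta_rot":[0,0,0]},{"jaw":1,"delta_pos":[0,0,0],"delta_rot":[0,0,0]},{"jaw":1,"delta_pos":[0,0,3],"delta_rot":[0,0,0]},{"jaw":1,"delta_pos":[0,0,5],"delta_rot":[0,0,0]},{"jaw":1,"delta_pos":[0,0,5],"delta_rot":[0,0,0]},{"jaw":1,"delta_pos":[0,0,3.5],"delta_rot":[0,0,0]}]' 25;  python3 -m crank '[{"jaw":1,"delta_pos":[3.7,4.2,0],"delta_rot":[0,0,0]},{"jaw":1,"delta_pos":[3.7,4.2,0],"delta_rot":[0,0,0]},{"jaw":1,"delta_pos":[3.7,4.2,0],"delta_rot":[0,0,0]},{"jaw":1,"delta_pos":[3.6,4.2,0],"delta_rot":[0,0,0]},{"jaw":1,"delta_pos":[0,0,0],"delta_rot":[0,0,0]},{"jaw":1,"delta_pos":[0,0,0],"delta_rot":[0,0,0]}]' 25; python3 look.py green,.098; cp pics/w.png pics/w5.png
```

```text
t: 21.12
position: [0.4803, 0.0147, 0.2149]
eef_rot: [0.755, 0.656, 0.001, 0.001]
contact_force: [-0.2, -0.4, -0.1]
finger_gap: 1.002
t: 21.88
position: [0.6259, 0.1823, 0.2119]
eef_rot: [0.755, 0.656, -0.001, -0.0]
contact_force: [-0.4, 0.4, 1.1]
finger_gap: 0.997
tcp [0.6258 0.1818 0.2122] yaxis [ 0.99  -0.141 -0.001]
green [260.7 187.1] [245 177  30  19 219] [0.6272 0.1795 0.098 ]
green [139.9 236.8] [132 226  20  24 178] [0.5143 0.1491 0.098 ]
green [178.2 254.7] [170 237  15  38 236] [0.5448 0.1272 0.098 ]
```

View pics/w5.png

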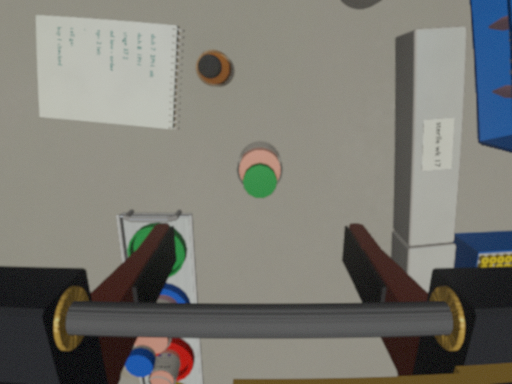

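The green mask was partly shaded out: the cap centre in the picture is (260,181), which casts to about y=0.185 and matches the top view.

```bash
python3 -m crank '[{"jaw":1,"delta_pos":[0,0.3,-3],"delta_rot":[0,0,0]},{"jaw":1,"delta_pos":[0,0,-4],"delta_rot":[0,0,0]},{"jaw":1,"delta_pos":[0,0,-4],"delta_rot":[0,0,0]},{"jaw":1,"delta_pos":[0,0,-4],"delta_rot":[0,0,0]},{"jaw":1,"delta_pos":[0,0,-2.1],"delta_rot":[0,0,0]},{"jaw":1,"delta_pos":[0,0,0],"delta_rot":[0,0,0]},{"jaw":1,"delta_pos":[0,0,0],"delta_rot":[0,0,0]}]' 25; python3 -m crank '[{"jaw":0.75,"delta_pos":[0,0,0],"delta_rot":[0,0,0]},{"jaw":0.6,"delta_pos":[0,0,0],"delta_rot":[0,0,0]},{"jaw":0.55,"delta_pos":[0,0,0],"delta_rot":[0,0,0]},{"jaw":0.5,"delta_pos":[0,0,0],"delta_rot":[0,0,0]},{"jaw":0.45,"delta_pos":[0,0,0],"delta_rot":[0,0,0]},{"jaw":0.35,"delta_pos":[0,0,0],"delta_rot":[0,0,0]},{"jaw":0.3,"delta_pos":[0,0,0],"delta_rot":[0,0,0]},{"jaw":0.3,"delta_pos":[0,0,0],"delta_rot":[0,0,0]},{"jaw":0.3,"delta_pos":[0,0,0],"delta_rot":[0,0,0]}]' 25
```

```text
t: 22.8
position: [0.6279, 0.1857, 0.0433]
eef_rot: [0.755, 0.655, 0.001, 0.0]
contact_force: [-0.0, -0.5, 0.1]
finger_gap: 0.996
t: 23.92
position: [0.6269, 0.1857, 0.0417]
eef_rot: [0.755, 0.656, -0.0, -0.0]
contact_force: [-0.7, 0.1, 0.9]
finger_gap: 0.497
```

```bash
python3 -m crank '[{"jaw":0.3,"delta_pos":[0,0,1],"delta_rot":[0,0,0]},{"jaw":0.3,"delta_pos":[0,0,3],"delta_rot":[0,0,0]},{"jaw":0.3,"delta_pos":[0,0,4],"delta_rot":[0,0,0]},{"jaw":0.3,"delta_pos":[-1.2,-0.8,2],"delta_rot":[0,0,0]},{"jaw":0.3,"delta_pos":[-3.5,-2.3,0],"delta_rot":[0,0,0]},{"jaw":0.3,"delta_pos":[-4.4,-3,0],"delta_rot":[0,0,0]},{"jaw":0.3,"delta_pos":[-3,-2.1,0],"delta_rot":[0,0,0]},{"jaw":0.3,"delta_pos":[-1.5,-1,0],"delta_rot":[0,0,0]},{"jaw":0.3,"delta_pos":[0,0,-1],"delta_rot":[0,0,0]},{"jaw":0.3,"delta_pos":[0,0,0],"delta_rot":[0,0,0]}]' 25; python3 look.py green,.098
python3 - <<'E'
from h import *
p,d=r.get_image('top'); cv2.imwrite('pics/t2.png',cv2.resize(p[120:270,90:430,::-1],None,fx=2.3,fy=2.3,interpolation=cv2.INTER_CUBIC))
f=np.load('top0.npz')
for ce,st in blobs(f['p'],'green',vmin=40,smin=120): print(ce,st,cast('top',ce,.016)[0].round(4))
E
```

```text
t: 25.18
position: [0.4918, 0.0942, 0.1311]
eef_rot: [0.755, 0.656, 0.0, -0.0]
contact_force: [0.8, 0.4, -0.1]
finger_gap: 0.497
tcp [0.492  0.0943 0.1313] yaxis [ 0.99 -0.14  0.  ]
green [262.5 174.9] [ 224  149   72   50 1738] [0.4984 0.1217 0.098 ]
green [258.7 293. ] [ 223  279   73   25 1335] [0.4847 0.0427 0.098 ]
green [258.7 340.7] [240 339  37   5 150] [0.4792 0.0043 0.098 ]
[152.8 153. ] [148 148  11  11  94] [0.6475 0.2096 0.016 ]
[196.3 211.3] [184 199  25  25 489] [0.4909 0.094  0.016 ]
```

View pics/t2.png

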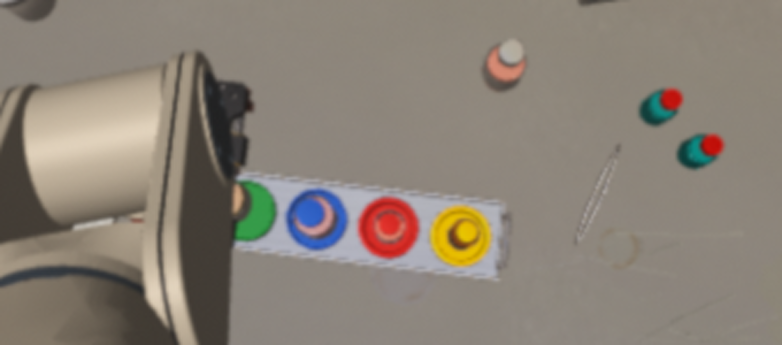

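The blue, red and yellow bottles stand in their cups, and white and the turquoise pair are untouched. The green cup measures (0.4909, 0.094). The target TCP z is 0.0477.

```bash
python3 -m crank '[{"jaw":0.3,"delta_pos":[0,0,-2],"delta_rot":[0,0,0]},{"jaw":0.3,"delta_pos":[0,0,-2.5],"delta_rot":[0,0,0]},{"jaw":0.3,"delta_pos":[0,0,-2],"delta_rot":[0,0,0]},{"jaw":0.3,"delta_pos":[0,0,-1],"delta_rot":[0,0,0]},{"jaw":0.3,"delta_pos":[0,0,-0.4],"delta_rot":[0,0,0]},{"jaw":0.3,"delta_pos":[0,0,-0.2],"delta_rot":[0,0,0]},{"jaw":0.3,"delta_pos":[0,0,0],"delta_rot":[0,0,0]},{"jaw":0.3,"delta_pos":[0,0,0],"delta_rot":[0,0,0]}]' 25; python3 -m crank '[{"jaw":0.3,"delta_pos":[0,0,-0.1],"delta_rot":[0,0,0]},{"jaw":0.3,"delta_pos":[0,0,-0.05],"delta_rot":[0,0,0]},{"jaw":0.3,"delta_pos":[0,0,0],"delta_rot":[0,0,0]}]' 25
```

```text
t: 26.28
position: [0.4912, 0.0938, 0.0512]
eef_rot: [0.755, 0.656, 0.0, 0.0]
contact_force: [-0.3, -0.1, -0.4]
finger_gap: 0.5
t: 26.65
position: [0.4908, 0.0937, 0.0492]
eef_rot: [0.755, 0.656, -0.0, -0.0]
contact_force: [-0.2, -1.1, -1.2]
finger_gap: 0.497
```

```bash
python3 -m crank '[{"jaw":0.3,"delta_pos":[0,0,-0.1],"delta_rot":[0,0,0]},{"jaw":0.3,"delta_pos":[0,0,-0.05],"delta_rot":[0,0,0]},{"jaw":0.3,"delta_pos":[0,0,0],"delta_rot":[0,0,0]},{"jaw":0.3,"delta_pos":[0,0,0],"delta_rot":[0,0,0]}]' 25; python3 -m crank '[{"jaw":0.55,"delta_pos":[0,0,0],"delta_rot":[0,0,0]},{"jaw":0.65,"delta_pos":[0,0,0],"delta_rot":[0,0,0]},{"jaw":0.8,"delta_pos":[0,0,0],"delta_rot":[0,0,0]},{"jaw":1,"delta_pos":[0,0,0],"delta_rot":[0,0,0]},{"jaw":1,"delta_pos":[0,0,0],"delta_rot":[0,0,0]},{"jaw":1,"delta_pos":[0,0,3],"delta_rot":[0,0,0]},{"jaw":1,"delta_pos":[0,0,5],"delta_rot":[0,0,0]},{"jaw":1,"delta_pos":[0,0,5],"delta_rot":[0,0,0]},{"jaw":1,"delta_pos":[0,0,5],"delta_rot":[0,0,0]}]' 25;  python3 -m crank '[{"jaw":1,"delta_pos":[3,5,0],"delta_rot":[0,0,0]},{"jaw":1,"delta_pos":[3,5,0],"delta_rot":[0,0,0]},{"jaw":1,"delta_pos":[3,5,0],"delta_rot":[0,0,0]},{"jaw":1,"delta_pos":[1,5,0],"delta_rot":[0,0,0]},{"jaw":1,"delta_pos":[0,5,0],"delta_rot":[0,0,0]},{"jaw":1,"delta_pos":[0,5,0],"delta_rot":[0,0,0]},{"jaw":1,"delta_pos":[0,0,0],"delta_rot":[0,0,0]},{"jaw":1,"delta_pos":[0,0,0],"delta_rot":[0,0,0]}]' 25
python3 - <<'E'
from h import *
p,d=r.get_image('top'); cv2.imwrite('pics/t3.png',cv2.resize(p[120:270,90:430,::-1],None,fx=2.3,fy=2.3,interpolation=cv2.INTER_CUBIC))
p,d=r.get_image('scene'); cv2.imwrite('pics/s3.png',p[:,:,::-1])
E
```

```text
t: 27.15
position: [0.4908, 0.0937, 0.0476]
eef_rot: [0.755, 0.656, -0.0, -0.0]
contact_force: [0.5, -0.7, -1.0]
finger_gap: 0.496
t: 28.28
position: [0.4905, 0.0936, 0.2293]
eef_rot: [0.755, 0.656, -0.0, -0.0]
contact_force: [0.8, -0.6, 0.1]
finger_gap: 0.999
t: 29.28
position: [0.5904, 0.3931, 0.2271]
eef_rot: [0.755, 0.656, -0.001, 0.0]
contact_force: [-0.9, -0.6, 0.6]
finger_gap: 1.0
```

View pics/t3.png

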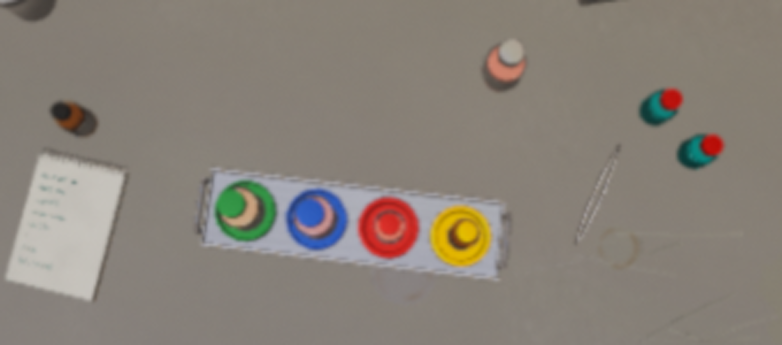

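View pics/s3.png

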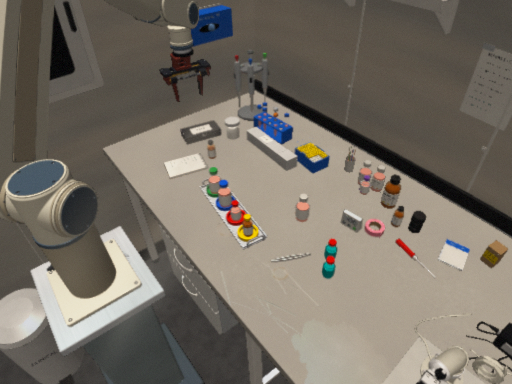

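Both views show all four bottles upright in their matching cups, with the white, black and turquoise bottles where they were. One numeric check of the cap centres follows: crop pixels (232,205), (309,214), (391,226) and (466,232).

Run:
```python
from h import *
cups=[(.4909,.094),(.4794,.0147),(.4682,-.0639),(.4569,-.1427)]
for (u,v),z,c in zip([(232,205),(309,214),(391,226),(466,232)],(.104,.104,.078,.084),cups):
    o=cast('top',[(90+u/2.3,120+v/2.3)],z)[0];print(o.round(3),'err mm',(1000*(o[:2]-c)).round(1))
s=r.sense();print(s['t'],s['contact_force'].round(1));r.close_job()
```

```text
[0.488 0.091 0.104] err mm [-3.2 -3.1]
[0.477 0.014 0.104] err mm [-2.7 -1.1]
[ 0.464 -0.068  0.078] err mm [-3.8 -3.8]
[ 0.456 -0.144  0.084] err mm [-1.1 -1. ]
29.375 [-0.4  0.7 -0.9]
the job is handed in; nothing more can be done
```

I stood the red, yellow, blue and green bottles in the cups of their own colours and handed the job in at 29.4 s of the 104 s allowed.

- **Grips:** the finger gap matched each body diameter: 33.8, 31.8, 43.7 and 43.7 mm for red, yellow, blue and green. The yellow and blue bottles were lowered until the floor pushed back with about 13 N. The red and green ones gave no clear contact force and were released within about 1 mm of the computed floor height.
- **Position:** in the last top view, the cap centres lay about 1.5 to 5.5 mm from the cup centres, against 17 mm allowed. I picked those centres by eye on an enlarged picture.
- **Upright and undisturbed:** the last top and scene views show all four bottles standing. The white, black and turquoise bottles appear not to have moved, though I judged that by eye and did not measure it. The gripper was empty and clear, with contact force at noise level.
- **A check that disagreed:** the wrist colour mask saw only part of the shaded green cap and came out about 5 mm off in y. I used the full cap outline instead, which agreed with the top view.

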